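Reset the guarded force wheel of a door-opener control unit

TASK

On the bench lies the white control box of the garage-door opener. Slide its guard fully aside to bare the setting wheel, roll the wheel through its slot with a light fingertip until the pointer of its caged scale stands opposite the tip of the pointed tab (not the round one), then slide the guard fully back over the wheel. Press the wheel only gently and leave everything else on the bench where it is.

Things in the scene. Friction and masses are not known exactly. Their poses are not given: they have to be found in the camera images.
- unit: White control box, fixed to the bench, 200 x 200 x 75 mm. Origin: centre of its underside; z up; x along the wheel's rolling direction, the slot and the scale; y from the scale towards the side to which the guard opens. Yaw within 0.5 rad of the world's. Top panel at z = 75 mm. The pointer's scale with its wire cage (118 x 28 mm, 34 mm high) is centred at x = 0, y = -45 mm.
- slot (a point): Middle of the narrow wheel slot (56 x 18 mm, long side along unit x) on the top panel, above the wheel's axis, at unit (0, 20, 75) mm. In it the black ribbed rubber wheel (32 mm radius, 12 mm wide, axis along unit y); its crest stands 5 to 15 mm above the panel: it differs from box to box and is not measured, so feel for it. A long turn takes several strokes over the crest.
- bezel: The wheel with the two thin strips (2 mm) edging its slot; origin as point slot, not the wheel. The wheel gives on a spring: yields from about 1 N, 2 N more per mm, hits its hard stop after 2.5 mm (about 6 N). About 1 N along the rim turns it and it stays where it is left; 2.5 to 5 N of fingertip pressure gives traction. Over 15 N damages it.
- pointer (a point): Top edge of the white pointer inside the wire cage over the scale (a bar 4 mm wide, 20 mm long along unit y, on a thin arm); the point is its middle. The arm sits on the wheel's own shaft, 45 mm long, upright at mid-scale: it swings along unit x the way the wheel's top is pushed, x = 45 mm x sin(wheel angle), at most 1 rad either way.
- guard (a joint): Sliding of the grey guard along unit +y, in m: 0 = covering the wheel, 0.055 = fully aside. It is a bridge 84 mm (x) by 34 mm (y), its top 22 mm above the panel, and stays where it is left (about 1.5 N to slide).
- guard_fin (a point): Middle of the top of the fin on the guard, by which it is slid: 10 mm thick (along unit y), 36 mm long (along unit x), 20 mm high. The point is 42 mm above the panel, and straight above point slot when the guard is closed.
- pointed_tab: Steel tab, fixed on the rail beside the scale on the low-y side, 16 mm wide, 22 mm long, 5 mm thick, tapering to a tip that points along unit +y to the scale: it marks the wanted setting. Its x axis is parallel to unit x; origin at x of the tip. It is 20 to 36 mm from the scale's middle (unit x = 0), on either side.
- round_tab: Plain round steel tab, 16 mm across, 5 mm thick, on the same rail on the other side of the middle: the old setting, to be ignored.
- screwdriver: Screwdriver lying on the bench beside the box, bystander.
- wrench: Spanner lying on the bench beside the box, bystander.
- bushing: Small brass bushing, 24 mm across, 14 mm high, standing on the box's top panel near a corner, bystander.
- spray: Spray can, 54 mm across, 150 mm high, bystander.
- screw_jar: Glass jar, 66 mm across, 80 mm high, bystander.
- mug: Blue mug, 80 mm across, 90 mm high, bystander.
- tape: Black roll of tape, 100 mm across, 25 mm high, bystander.

How it is judged:
By the outcome, as a careful person would: the job done as asked, in the order asked, and still so for the second after the job is handed in, with the robot touching nothing.
It also fails if it takes over 72 s, if anything falls off the work surface, if the arm or the gripper's body presses on something with over 40 N, if the wrist force passes 120 N, or if a joint passes its speed limit or range.

ROBOT

A 6-joint arm with a two-finger parallel gripper is mounted at the origin on the work surface. World frame = base frame: x ahead of the robot, y to its left, z up, the work surface at z = 0. Lengths are in mm, angles in rad, forces in N, time in s.
With the tool pointing down it reaches from about 350 to 975 mm from the base axis. Payload 7.1 kg.
Tool frame: the origin (TCP) lies midway between the tips of the shut fingers; the grasp point (between the pads) lies 19 mm behind it (ctrl.grasp_offset is the distance from the TCP to the grasp point, in mm); z points along the fingers, y is the line along which they close (so a half turn about z gives the same grasp; the last joint's range is limited). The gripper opens to 88 mm and grips with 3 to 60 N. Pads are 20 mm wide; open, the fingers measure 115 mm over their backs; the gripper's body (75 mm by 178 mm) begins 61 mm behind the grasp point.
Start: joints at [-1.246, 0.423, 1.63, -0, 1.089, -0.019], TCP at [210.684, -588.402, 222.675] pointing down, gripper open.
Joint ranges: [-3, 3], [-0.9, 2.11], [0.09, 2.58], [-1.31, 4.45], [0.11, 2.69], [-2.54, 2.54]. Speed limits (rad/s): [2.39, 2.39, 3.01, 3.14, 3.14, 3.14].

INTERFACE

Orientations are given as a rotation vector (axis times angle).
In Python, from workcell import ctrl gives the robot as it stands. The module is installed in compiled form; this text tells all that it offers.
- The arm moves only by the tool servo_tool, never from a script. Its argument "rows" is a list of rows, each a list of 7 numbers: the turn, a rotation vector about the tool's x, y, z as a fraction of full scale, then the shift along the tool's x, y, z as a fraction of full scale, then the finger opening in mm, from 0 to 87.8. A call has 1 to 10 rows; each row is the pose to reach, as a shift and turn from the pose commanded when the call began, along the tool's axes at that moment; what a row does not reach only later rows make up. Full scale, the value 1, is 20 cm for a shift and 1.5 rad for a turn. A row lasts 1/8 s, in which the tool goes at most 62.5 mm and 10.7 degrees, less where a joint would pass 70% of its speed; a pose out of reach is approached as far as the arm can. A call with a number of a shift or a turn outside -1 to 1 is refused whole. A call with a gripper value outside its range is refused whole. The fingers move at their own pace and stop on an object; the grip force is fixed at half the most. Time passes only in rows, so rows that repeat a pose let the fingers close. It gives the time, the measured TCP pose, the force, the opening and the grip force at its end, in the units of the state.
- ctrl.get_obs(): the state, without advancing time (a new reading comes with each control period).
- ctrl.get_image(name): name is "scene" or "top" or "wrist"; returns (picture, depth): 400x640x3 uint8, red, green, blue; 400x640 float32, mm along the optical axis (not along the pixel's ray), 0 where there is no reading.
- ctrl.camera_info(name): a dict with "intrinsics" (3x3 intrinsics, pixels), "R" (3x3) and "t" (3): a world point X has camera coordinates R X + t. Camera axes: x right, y down, z forward; pixel columns grow to the right and rows downward; lengths in mm; the calibration is good to about 2 mm. A picture is of the moment at which its call begins: read the wrist's pose just before it. camera_info takes no time and is no camera call; for the wrist camera it gives the pose at the moment of the call.
- ctrl.close_job(): hands the job in; it is judged then, once.
The state is a dict: "t": time; "qpos": joint angles; "qvel": joint speeds; "joint_torque": joint torques, N m; "ee_pos": TCP position; "orientation": TCP orientation; "ft_force": force on the tool from outside, world axes, zero at the start; "moment": the same for the moment, N m; "width": finger opening in mm; "grasp_force": force on a finger pad.
Only numpy, scipy, OpenCV 4.12 (cv2) and the standard library are available. Lean on these libraries where they do the work, as an engineer would, in place of code of your own. Each camera call takes 0.05 s, during which the arm holds its last target. There are 200 camera calls.

## Working session

There is one attempt and no reset: what is moved stays moved. The work goes in short steps, Python scripts to look and compute and a tool call to move; the robot and the scene stay as the last step left them, time stands still between calls to the robot, and variables do not carry over. Pictures are saved under pics/ and viewed, at most 10 in all, crops included, and the job is handed in when it is done.

Besides the shell and the picture viewer there is one more tool, called after ">>>" by a JSON object that holds its "name" and its "arguments". servo_tool: Moves the arm, as the interface text tells. Its arguments: {"type":"object","properties":{"rows":{"type":"array","items":{"type":"array","items":{"type":"number"}}}},"required":["rows"]}

```bash
mkdir -p pics; cat > h.py <<'E'
import numpy as np, cv2, pickle
from workcell import ctrl
from scipy.spatial.transform import Rotation as Ro
def snap(n,f):
    info=ctrl.camera_info(n); im,d=ctrl.get_image(n)
    pickle.dump((info,im,d),open(f'pics/{f}.pkl','wb')); cv2.imwrite(f'pics/{f}.png',im[:,:,::-1]); return info,im,d
def load(f): return pickle.load(open(f'pics/{f}.pkl','rb'))
def world(f,u,v,z=None):
    i,im,d=load(f); K,R,t=[np.array(i[k]) for k in('intrinsics','R','t')]
    r=np.linalg.inv(K)@[u,v,1]
    if z is None: return R.T@(r*np.median(d[v-1:v+2,u-1:u+2])-t)
    o=-R.T@t; w=R.T@r; return o+w*(z-o[2])/w[2]
def proj(f,X):
    i=load(f)[0]; c=np.array(i['R'])@X+i['t']; p=np.array(i['intrinsics'])@c; return p[:2]/p[2]
E
python3 - <<'E'
from h import *
a=snap('scene','s0')[1]; b=snap('top','t0')[1]
cv2.imwrite('pics/t0b.png',cv2.resize(b,(800,500))[:,:,::-1])
o=ctrl.get_obs(); print(o['t'],o['ee_pos'],o['orientation'],Ro.from_rotvec(o['orientation']).as_matrix().round(3))
E
```

```text
0.1 [ 210.53541911 -587.93260154  221.96906451] [-3.09390845e+00 -5.37180893e-01  3.58076131e-04] [[ 0.941  0.337 -0.   ]
 [ 0.337 -0.941  0.001]
 [ 0.    -0.001 -1.   ]]
```

View pics/t0.png

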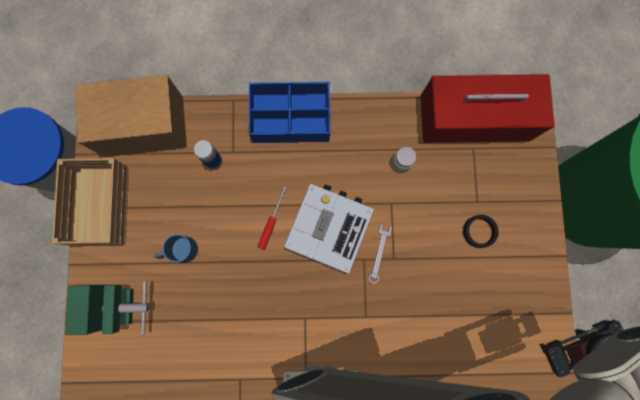

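View pics/s0.png

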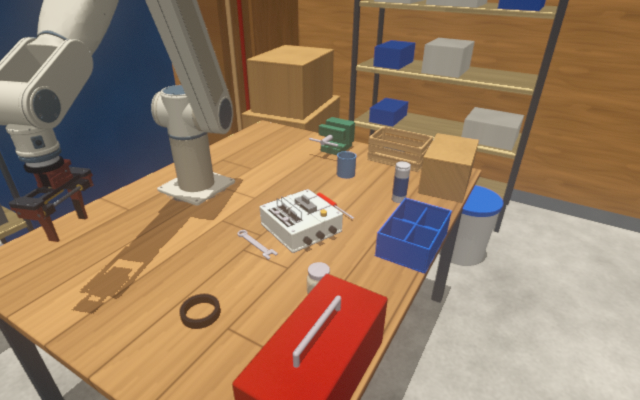

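The top view shows the box with corners at about (314,185), (372,206), (348,272), (286,250). The grey guard is near (322,225), the scale cage near (348,236) and the brass bushing near (325,199). The scene view shows the same layout, with clear space around the box.

```bash
python3 - <<'E'
from h import *
P=[world('t0',u,v,75) for u,v in((314,185),(372,206),(348,272),(286,250))]
for p in P: print(p.round(0))
c=np.mean(P,0); d=(P[0]+P[1]-P[2]-P[3]); yaw=np.arctan2(d[1],d[0]); print(c,yaw)
i,im,_=load('t0'); print(np.array(i['intrinsics'])[0,0],-np.array(i['R']).T@i['t'])
cv2.imwrite('pics/c0.png',cv2.resize(im[170:290,270:400],(780,720)[:2],interpolation=cv2.INTER_CUBIC)[:600,:,::-1])
print(load('t0')[2][215:235:3,322])
i=ctrl.camera_info('wrist');o=ctrl.get_obs();R=Ro.from_rotvec(o['orientation']).as_matrix()
print('cam in tool',R.T@(-np.array(i['R']).T@i['t']-o['ee_pos']), (np.array(i['R'])@R).round(3),i['intrinsics'])
E
```

```text
[637.  10.  75.]
[ 573. -156.   75.]
[385. -81.  75.]
[450.  93.  75.]
[511.38233292 -33.56718387  75.        ] -0.3995016065646273
461.5087701814995 [ 387.39785656   23.67817957 1393.81389808]
[1308.8096 1307.5221 1288.7142 1283.835  1282.0674 1301.3264 1300.5895]
cam in tool [  78.48805147    0.33566456 -162.56223859] [[-0.     1.    -0.   ]
 [-0.958 -0.    -0.287]
 [-0.287 -0.     0.958]] [[283.46466655   0.         323.28760005]
 [  0.         283.46466655 208.08875843]
 [  0.           0.           1.        ]]
```

>>> {"name": "servo_tool", "arguments": {"rows": [[0,0,0,0.93,-1,0,30],[0,0,0,0.93,-1,0,30],[0,0,0,0.93,-1,0,30],[0,0,0,0.93,-1,0,30],[0,0,0,0.93,-1,0,30]]}}

```text
t: 0.72
ee_pos: [318.7, -334.3, 222.4]
orientation: [-3.093, -0.541, 0.001]
ft_force: [-0.5, -0.6, 0.4]
width: 41.4
grasp_force: 0.0
```

>>> {"name": "servo_tool", "arguments": {"rows": [[0,0,0,0.93,-1,0,30],[0,0,0,0.93,-1,0,30],[0,0,0,0.93,-1,0,30],[0,0,0,0.93,-1,0,30],[0,0,0,0.93,-1,0,30]]}}

```text
t: 1.35
ee_pos: [426.7, -83.7, 222.6]
orientation: [-3.094, -0.542, -0.0]
ft_force: [0.4, 0.3, -0.2]
width: 30.3
grasp_force: 0.0
```

>>> {"name": "servo_tool", "arguments": {"rows": [[0,0,0.49,0.23,-0.27,0,30],[0,0,0.49,0.23,-0.27,0,30],[0,0,0.49,0.23,-0.27,0,30],[0,0,0.49,0.23,-0.27,0,30],[0,0,0.49,0.23,-0.27,0,30],[0,0,0.49,0.23,-0.27,0,30]]}}

```text
t: 2.1
ee_pos: [451.1, -20.1, 222.6]
orientation: [3.083, -0.606, -0.0]
ft_force: [-0.2, 0.2, -0.2]
width: 29.7
grasp_force: 0.0
```

```bash
python3 - <<'E'
from h import *
o=ctrl.get_obs(); print(o['t'],o['ee_pos'],o['qpos'],o['ft_force'],o['width'])
R=Ro.from_rotvec(o['orientation']).as_matrix();print(R.round(3))
i,im,d=snap('wrist','w1')
cv2.imwrite('pics/w1b.png',cv2.resize(im,(800,500),interpolation=cv2.INTER_CUBIC)[:,:,::-1])
E
```

```text
2.1 [451.08514713 -20.14648501 222.58483944] [-7.09823727e-02  1.65781924e-01  1.99883852e+00 -1.37899826e-05
  9.77202472e-01  1.88787151e+00] [-0.22477206  0.20363312 -0.22930854] 29.740896359297437
[[ 0.926 -0.378 -0.   ]
 [-0.378 -0.926  0.   ]
 [-0.     0.    -1.   ]]
```

View pics/w1b.png

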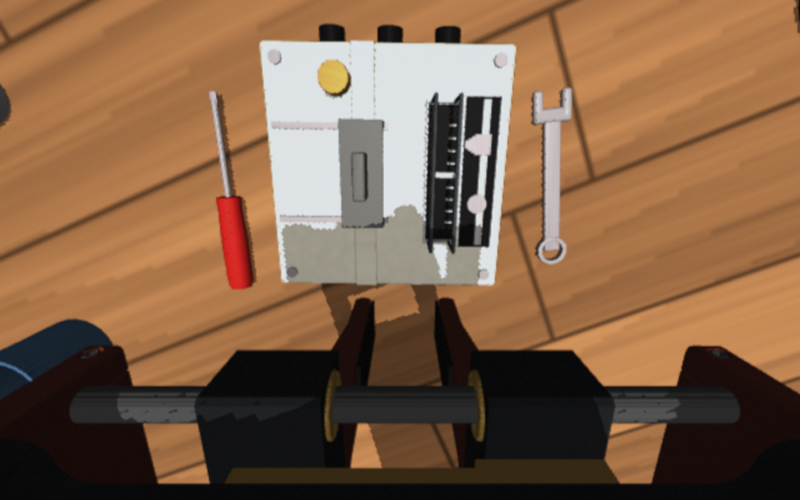

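The wrist view, scaled 1.25x, shows the box upright in the frame:
- panel corners at (261,42), (516,44), (495,285), (282,284)
- fin at (358,176)
- pointer bar at (443,175)
- pointed tab tip at about (466,145)
- round tab at (477,203)

```bash
python3 - <<'E'
from h import *
s=1.25
P=[world('w1',u/s,v/s,75) for u,v in((261,42),(516,44),(495,285),(282,284))]
print(np.round(P,1))
c=np.mean(P,0); d=(P[0]+P[1]-P[2]-P[3]); e=P[0]+P[3]-P[1]-P[2]; print(c,np.arctan2(d[1],d[0]),np.arctan2(e[1],e[0])-np.pi/2)
yaw=(np.arctan2(d[1],d[0])+np.arctan2(e[1],e[0])-np.pi/2)/2
U=lambda p:(np.array([[np.cos(yaw),np.sin(yaw)],[-np.sin(yaw),np.cos(yaw)]])@(p-c)[:2]).round(1)
f=world('w1',358/s,176/s,117); print('fin',f,U(f))
print('fin depth',world('w1',286,141)); print('guard top',world('w1',278,100+10)); print('panel',world('w1',320,100),world('w1',250,130))
for z in(98,105,110):print('ptr',z,U(world('w1',443/s,175/s,z)))
print('ptr depth',world('w1',354,140))
for z in(75,85,90):print('tip',U(world('w1',466/s,145/s,z)),U(world('w1',477/s,203/s,z)))
print('tab d',world('w1',384,116),world('w1',381,162))
im=load('w1')[1]
cv2.imwrite('pics/w1c.png',cv2.resize(im[65:215,270:410],(560,600),interpolation=cv2.INTER_CUBIC)[:,:,::-1])
E
```

```text
[[ 642.3   20.5   75. ]
 [ 566.5 -161.1   75. ]
 [ 383.4  -84.5   75. ]
 [ 459.4   99.1   75. ]]
[512.89691722 -31.50884186  75.        ] -0.4009535648607503 -0.39406406308447917
fin [522.34945047 -13.01993684 117.        ] [ 1.6 20.7]
fin depth [522.32777253 -12.66706809 117.44272931]
guard top [551.49908535 -14.78740283  98.02645428]
panel [546.20283756 -55.8356662   75.29357165] [546.68610924  23.56372533  76.15456295]
ptr 98 [  1.8 -44. ]
ptr 105 [  2.2 -43.2]
ptr 110 [  2.5 -42.7]
ptr depth [498.05595386 -72.10145982 101.79927153]
tip [ 25.1 -64.6] [-22.9 -77. ]
tip [ 24.8 -62.9] [-21.6 -75. ]
tip [ 24.7 -62.1] [-20.9 -73.9]
tab d [ 507.02809993 -110.01191347   82.71339302] [464.11375518 -92.14818744  82.54298524]
```

View pics/w1c.png

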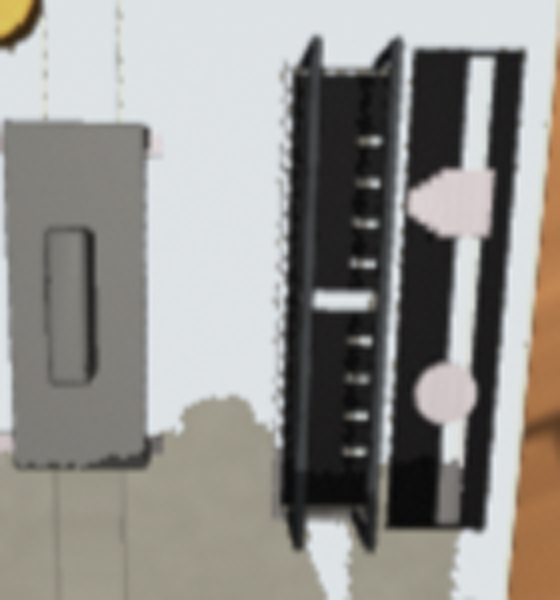

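The crop shows the pointer bar at (343,300), almost at mid-scale. The pointed tip is at (408,203), on the +x side, and the round tab is at (445,393). Next I'll grip the fin.

>>> {"name": "servo_tool", "arguments": {"rows": [[0,0,0.006,0.312,-0.166,0,30],[0,0,0.006,0.312,-0.166,0,30],[0,0,0.006,0.312,-0.166,0.2,30],[0,0,0.006,0.312,-0.166,0.4,30],[0,0,0.006,0.312,-0.166,0.5,30],[0,0,0.006,0.312,-0.166,0.597,30],[0,0,0.006,0.312,-0.166,0.597,30]]}}

```text
t: 3.02
ee_pos: [519.8, -13.2, 102.1]
orientation: [3.079, -0.623, -0.006]
ft_force: [-0.1, -0.4, 0.1]
width: 29.7
grasp_force: 0.0
```

>>> {"name": "servo_tool", "arguments": {"rows": [[0,0,0,0,0,0,5],[0,0,0,0,0,0,5],[0,0,0,0,0,0,5],[0,0,0,0,0,0,5],[0,0,0,0,0,0,5]]}}

```text
t: 3.65
ee_pos: [522.5, -12.5, 104.2]
orientation: [-3.077, 0.624, -0.003]
ft_force: [0.8, 5.2, 2.3]
width: 9.6
grasp_force: 30.0
```

>>> {"name": "servo_tool", "arguments": {"rows": [[0,0,0,0,-0.05,0,5],[0,0,0,0,-0.1,0,5],[0,0,0,0,-0.15,0,5],[0,0,0,0,-0.2,0,5],[0,0,0,0,-0.25,0,5],[0,0,0,0,-0.27,0,5],[0,0,0,0,-0.283,0,5],[0,0,0,0,-0.283,0,5],[0,0,0,0,-0.283,0,5]]}}

```text
t: 4.78
ee_pos: [544.0, 38.4, 104.2]
orientation: [3.078, -0.623, 0.002]
ft_force: [-1.3, -5.5, 7.6]
width: 9.8
grasp_force: 30.0
```

>>> {"name": "servo_tool", "arguments": {"rows": [[0,0,0,0,-0.275,0,30],[0,0,0,0,0,0,30],[0,0,0,0,0,0,30],[0,0,0,0,0,-0.2,30],[0,0,0,0,0,-0.4,30],[0,0,0,-0.3,0.15,-0.4,0],[0,0,0,-0.3,0.25,-0.4,0],[0,0,0,-0.3,0.25,-0.4,0]]}}

```text
t: 5.78
ee_pos: [468.7, 16.4, 183.8]
orientation: [-3.078, 0.625, -0.001]
ft_force: [-0.1, 0.1, 0.7]
width: 3.4
grasp_force: 0.0
```

That last call had a mistake: its first row repeated the slide offset, so for 1/8 s the arm pushed further against the stop. I'll check the guard.

```bash
python3 - <<'E'
from h import *
o=ctrl.get_obs(); print(o['t'],o['ee_pos'],o['ft_force'],o['width'])
i,im,d=snap('wrist','w2')
cv2.imwrite('pics/w2b.png',cv2.resize(im[0:300],(800,375),interpolation=cv2.INTER_CUBIC)[:,:,::-1])
E
```

```text
5.775 [468.65007775  16.4410279  183.83920647] [-0.10253731  0.13553461  0.74559641] 3.3517229791949674
```

View pics/w2b.png

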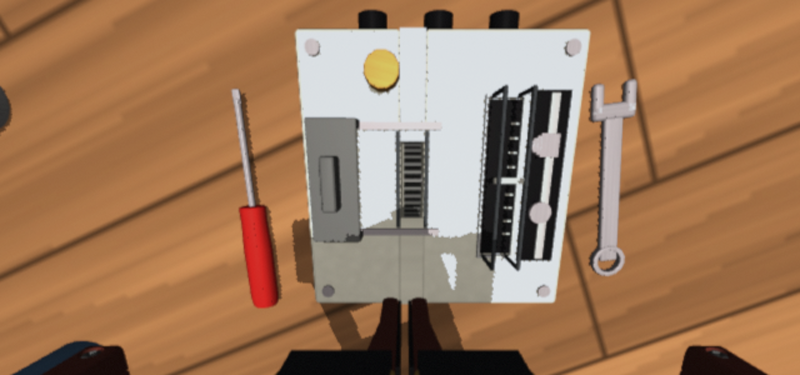

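Everything survived. The guard is aside with its fin at (330,183), the wheel is bare at (412,180), the pointer is at (510,181) and the tab tip is at about (533,144). The bushing and tools haven't moved.

```bash
python3 - <<'E'
from h import *
s=1.25; yaw=-.3975; c=np.array([512.9,-31.5,75])
U=lambda p:(np.array([[np.cos(yaw),np.sin(yaw)],[-np.sin(yaw),np.cos(yaw)]])@(p-c)[:2]).round(1)
P=[world('w2',u/s,v/s,75) for u,v in((296,29),(589,31),(557,303),(315,303))]; print(np.mean(P,0))
print('fin',U(world('w2',329/s,183/s,117)))
for v in range(140,224,10):
  p=world('w2',int(412/s),int(v/s)); print(v,U(p),p[2].round(1))
print('panel',world('w2',int(450/s),int(180/s))[2],world('w2',int(380/s),int(180/s))[2])
a,b=world('w2',400/s,180/s,77),world('w2',426/s,180/s,77);print('slot edges',U(a),U(b))
o=ctrl.get_obs();T=Ro.from_rotvec(o['orientation']).as_matrix()
R2=lambda v:np.array([[np.cos(yaw),-np.sin(yaw)],[np.sin(yaw),np.cos(yaw)]])@v
for ux in(-9,0):
  w=np.r_[c[:2]+R2([ux,20]),95]; print(ux,w,T.T@(w-o['ee_pos']))
print(T.round(3))
E
```

```text
[513.16452528 -31.1375904   75.        ]
fin [ 2.1 74.1]
140 [29.3 21.2] 75.8
150 [22.4 21.3] 80.0
160 [15.5 21.4] 84.9
170 [ 8.7 21.4] 87.8
180 [ 1.9 21.4] 89.3
190 [-5.2 21.4] 88.4
200 [-12.6  21.3] 85.6
210 [-20.7  21.2] 80.6
220 [-29.2  21.1] 75.4
panel 75.71046207366368 75.2505792147183
slot edges [ 1.1 29.5] [ 1.  10.2]
-9 [512.34400456  -9.57533651  95.        ] [49.37470898  7.67310341 88.93020484]
0 [520.64228951 -13.05936679  95.        ] [58.37465257  7.64405486 88.94329921]
[[ 0.921 -0.39   0.002]
 [-0.39  -0.921  0.   ]
 [ 0.001 -0.001 -1.   ]]
```

Fin displacement reads 53.4 mm in the image. It may have dragged back a little on release, so I'll nudge it to the stop with the shut fingers.

>>> {"name": "servo_tool", "arguments": {"rows": [[0,0,0,0.15,-0.04,0.1,0],[0,0,0,0.302,-0.087,0.2,0],[0,0,0,0.302,-0.087,0.4,0],[0,0,0,0.302,-0.087,0.4,0],[0,0,0,0.302,-0.115,0.4,0],[0,0,0,0.302,-0.125,0.4,0],[0,0,0,0.302,-0.135,0.4,0]]}}

```text
t: 6.7
ee_pos: [535.8, 18.0, 104.5]
orientation: [-3.079, 0.624, -0.003]
ft_force: [-0.7, 0.5, 0.0]
width: 0.4
grasp_force: 0.0
```

>>> {"name": "servo_tool", "arguments": {"rows": [[0,0,0,0,-0.01,0,0],[0,0,0,0,-0.015,0,0],[0,0,0,0,-0.02,0,0],[0,0,0,0,-0.025,0,0],[0,0,0,0,-0.025,0,0]]}}

```text
t: 7.32
ee_pos: [536.9, 22.2, 103.2]
orientation: [3.079, -0.624, -0.0]
ft_force: [0.7, -0.2, 0.1]
width: 0.6
grasp_force: 0.0
```

>>> {"name": "servo_tool", "arguments": {"rows": [[0,0,0,0,-0.01,0,0],[0,0,0,0,-0.02,0,0],[0,0,0,0,-0.025,0,0],[0,0,0,0,-0.025,0,0]]}}

```text
t: 7.82
ee_pos: [538.3, 25.5, 103.3]
orientation: [3.077, -0.623, -0.001]
ft_force: [-2.4, -9.1, 2.3]
width: 0.6
grasp_force: 4.5
```

>>> {"name": "servo_tool", "arguments": {"rows": [[0,0,0,-0.02,0.1,0,0],[0,0,0,-0.052,0.217,0,0],[0,0,0,-0.052,0.217,0.03,0],[0,0,0,-0.052,0.217,0.05,0],[0,0,0,-0.052,0.217,0.056,0],[0,0,0,-0.052,0.217,0.056,0]]}}

```text
t: 8.57
ee_pos: [512.6, -8.8, 91.9]
orientation: [-3.079, 0.624, 0.0]
ft_force: [0.5, -0.6, 0.1]
width: 0.6
grasp_force: 0.0
```

>>> {"name": "servo_tool", "arguments": {"rows": [[0,0,0,0,0,0.005,0],[0,0,0,0,0,0.01,0],[0,0,0,0,0,0.0125,0],[0,0,0,0,0,0.0125,0],[0,0,0,0,0,0.0125,0]]}}

```text
t: 9.2
ee_pos: [512.4, -9.1, 89.6]
orientation: [-3.079, 0.624, -0.0]
ft_force: [0.5, 0.2, 0.6]
width: 0.3
grasp_force: 0.0
```

>>> {"name": "servo_tool", "arguments": {"rows": [[0,0,0,0,0,0.0025,0],[0,0,0,0,0,0.005,0],[0,0,0,0,0,0.005,0],[0,0,0,0,0,0.005,0]]}}

```text
t: 9.7
ee_pos: [512.4, -9.1, 88.6]
orientation: [3.079, -0.624, -0.0]
ft_force: [-0.2, 0.7, 0.7]
width: 0.4
grasp_force: 0.1
```

>>> {"name": "servo_tool", "arguments": {"rows": [[0,0,0,0,0,0.0025,0],[0,0,0,0,0,0.005,0],[0,0,0,0,0,0.0075,0],[0,0,0,0,0,0.0075,0],[0,0,0,0,0,0.0075,0]]}}

```text
t: 10.32
ee_pos: [512.5, -9.1, 87.1]
orientation: [-3.079, 0.624, -0.0]
ft_force: [-0.4, 0.5, 3.4]
width: 0.3
grasp_force: 1.5
```

3.4 N of contact, in the traction range. Rolling towards +x.

>>> {"name": "servo_tool", "arguments": {"rows": [[0,0,0,0.01,0,0.001,0],[0,0,0,0.02,0,0.001,0],[0,0,0,0.03,0,0.001,0],[0,0,0,0.04,0,0.001,0],[0,0,0,0.05,0,0.001,0],[0,0,0,0.06,0,0.001,0],[0,0,0,0.07,0,0.001,0],[0,0,0,0.08,0,0.001,0],[0,0,0,0.085,0,0.001,0],[0,0,0,0.085,0,0.001,0]]}}

```text
t: 11.58
ee_pos: [528.2, -15.8, 86.9]
orientation: [3.079, -0.624, 0.0]
ft_force: [-0.8, -0.5, 3.9]
width: 0.3
grasp_force: 1.8
```

>>> {"name": "servo_tool", "arguments": {"rows": [[0,0,0,0,0,-0.05,0],[0,0,0,0,0,-0.2,0],[0,0,0,-0.31,0.1,-0.2,0],[0,0,0,-0.31,0.1,-0.2,0],[0,0,0,-0.31,0.1,-0.2,0]]}}

```text
t: 12.2
ee_pos: [463.6, -10.0, 127.4]
orientation: [-3.079, 0.624, -0.002]
ft_force: [0.5, -0.0, 0.8]
width: 0.7
grasp_force: 0.0
```

```bash
python3 - <<'E'
from h import *
o=ctrl.get_obs(); print(o['t'],o['ee_pos'],o['ft_force'],o['qvel'].round(3) if hasattr(o['qvel'],'round') else '')
i,im,d=snap('wrist','w3')
c=np.array([512.9,-31.5,75]);yaw=-.3975
cs,sn=np.cos(yaw),np.sin(yaw)
p=proj('w3',np.r_[c[:2]+[cs*10-sn*-50,sn*10+cs*-50],85]); print(p)
u,v=int(p[0]),int(p[1]); x0,y0=max(u-70,0),max(v-75,0); print(x0,y0)
cr=im[y0:y0+150,x0:x0+140]; cv2.imwrite('pics/w3c.png',cv2.resize(cr,None,fx=4,fy=4,interpolation=cv2.INTER_CUBIC)[:,:,::-1])
E
```

```text
12.2 [463.63713809 -10.00432659 127.44004898] [ 0.535893   -0.00572718  0.76189803] [ 0.001  0.019 -0.037 -0.001 -0.002 -0.   ]
[394.08268869 145.36308112]
324 70
```

View pics/w3c.png

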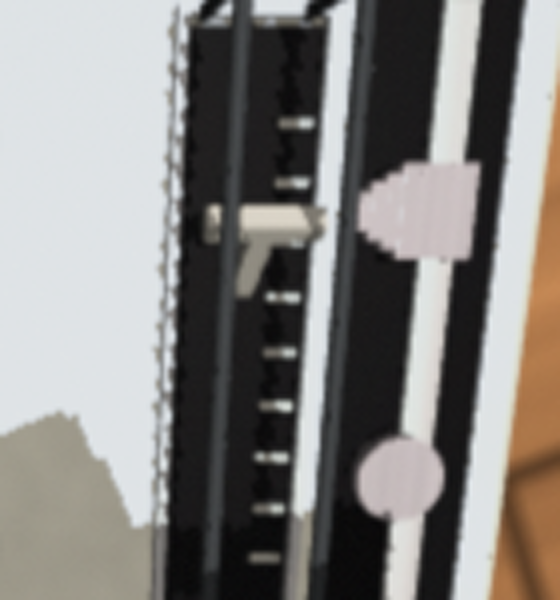

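The pointer bar's centre is at crop (264,222), and the tab tip is at (358,212), the middle of the tab's 163–260 span. They are nearly opposite.

```bash
python3 - <<'E'
from h import *
yaw=-.3975; c=np.array([512.9,-31.5,75])
U=lambda p:(np.array([[np.cos(yaw),np.sin(yaw)],[-np.sin(yaw),np.cos(yaw)]])@(p-c)[:2]).round(1)
q=lambda a,b:(324+a/4-.4,70+b/4-.4)
print('depths',world('w3',391,125)[2],world('w3',423,123)[2],[world('w3',391,v)[2].round(1) for v in range(119,133)])
for z in(92,95,98):print('ptr',U(world('w3',*q(264,222),z)),[U(world('w3',*q(264,b),z))[0] for b in(206,239)])
for z in(82.5,):print('tip',U(world('w3',*q(358,212),z)),[U(world('w3',*q(450,b),z))[0] for b in(162,261)])
i=load('w3')[0];print('cam',U(-np.array(i['R']).T@i['t']))
E
```

```text
depths 94.64403463343297 82.85900835991315 [np.float64(76.4), np.float64(76.8), np.float64(77.3), np.float64(93.1), np.float64(94.1), np.float64(94.4), np.float64(94.6), np.float64(95.4), np.float64(95.5), np.float64(95.1), np.float64(93.7), np.float64(91.5), np.float64(91.3), np.float64(89.2)]
ptr [ 23.8 -44.4] [np.float64(26.4), np.float64(21.1)]
ptr [ 23.8 -43.7] [np.float64(26.4), np.float64(21.1)]
ptr [ 23.9 -43. ] [np.float64(26.3), np.float64(21.2)]
tip [ 25.4 -62.9] [np.float64(33.6), np.float64(17.0)]
cam [24.9 -0.2]
```

About 1 mm short, allowing for the bar's tilt. One tiny stroke should fix it.

>>> {"name": "servo_tool", "arguments": {"rows": [[0,0,0,0.15,-0.1,0,0],[0,0,0,0.27,-0.1,0,0],[0,0,0,0.27,-0.1,0.1,0],[0,0,0,0.27,-0.1,0.17,0],[0,0,0,0.27,-0.1,0.18,0],[0,0,0,0.27,-0.1,0.19,0],[0,0,0,0.27,-0.1,0.195,0],[0,0,0,0.27,-0.1,0.2,0],[0,0,0,0.27,-0.1,0.2,0],[0,0,0,0.27,-0.1,0.2,0]]}}

```text
t: 13.5
ee_pos: [521.0, -12.6, 87.2]
orientation: [-3.079, 0.624, -0.001]
ft_force: [-0.4, 0.3, 4.0]
width: 0.1
grasp_force: 1.5
```

>>> {"name": "servo_tool", "arguments": {"rows": [[0,0,0,0.002,0,0,0],[0,0,0,0.004,0,0,0],[0,0,0,0.005,0,0,0],[0,0,0,0.005,0,0,0]]}}

```text
t: 14.0
ee_pos: [521.7, -13.0, 86.9]
orientation: [-3.079, 0.624, -0.0]
ft_force: [-0.5, 1.1, 4.2]
width: 0.2
grasp_force: 1.8
```

>>> {"name": "servo_tool", "arguments": {"rows": [[0,0,0,0,0,-0.05,0],[0,0,0,0,0,-0.2,0],[0,0,0,-0.275,0.1,-0.2,0],[0,0,0,-0.275,0.1,-0.2,0],[0,0,0,-0.275,0.1,-0.2,0],[0,0,0,-0.275,0.1,-0.2,0]]}}

```text
t: 14.75
ee_pos: [464.5, -10.1, 127.2]
orientation: [-3.079, 0.624, -0.002]
ft_force: [0.1, 0.4, -0.2]
width: 0.6
grasp_force: 0.0
```

```bash
python3 - <<'E'
from h import *
o=ctrl.get_obs(); print(o['t'],o['ee_pos'])
i,im,d=snap('wrist','w4')
cr=im[95:155,354:434]; cv2.imwrite('pics/w4c.png',cv2.resize(cr,None,fx=8,fy=8,interpolation=cv2.INTER_CUBIC)[:,:,::-1])
print([world('w4',391,v)[2].round(1) for v in range(117,133)])
E
```

```text
14.75 [464.53162353 -10.06820163 127.17659124]
[np.float64(76.8), np.float64(76.5), np.float64(76.6), np.float64(76.5), np.float64(77.1), np.float64(93.2), np.float64(94.1), np.float64(94.3), np.float64(94.5), np.float64(95.0), np.float64(95.3), np.float64(95.4), np.float64(93.9), np.float64(92.5), np.float64(91.5), np.float64(90.9)]
```

View pics/w4c.png

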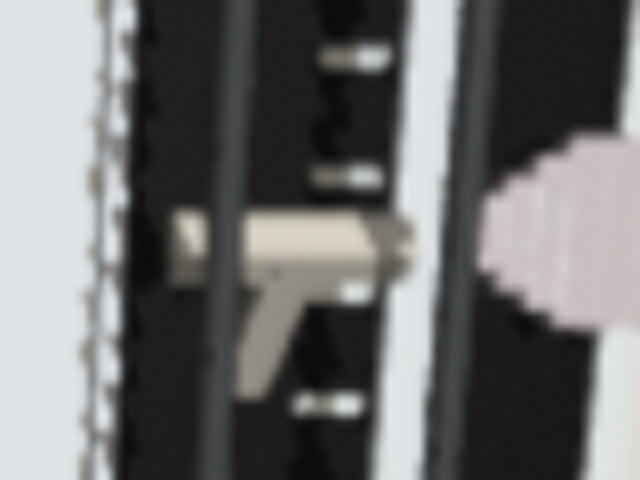

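The bar's bright top face spans rows 212–262, centred at (285,237). The tab tip is at (480,231).

```bash
python3 - <<'E'
from h import *
yaw=-.3975; c=np.array([512.9,-31.5,75])
U=lambda p:(np.array([[np.cos(yaw),np.sin(yaw)],[-np.sin(yaw),np.cos(yaw)]])@(p-c)[:2]).round(1)
q=lambda a,b:(354+a/8-.4,95+b/8-.4)
print(U(world('w4',*q(285,237),94.5)),U(world('w4',*q(480,231),82.5)))
o=ctrl.get_obs();T=Ro.from_rotvec(o['orientation']).as_matrix()
w=np.r_[c[:2]+np.array([[np.cos(yaw),-np.sin(yaw)],[np.sin(yaw),np.cos(yaw)]])@[1.5,75],103.5];print(T.T@(w-o['ee_pos']))
E
```

```text
[ 25.3 -43.3] [ 25.7 -63. ]
[ 54.31224359 -74.18700868  23.6041516 ]
```

Aligned to within 0.4 mm. Now I'll grip the fin and close the guard.

>>> {"name": "servo_tool", "arguments": {"rows": [[0,0,0,0,0,-0.15,30],[0,0,0,0.15,-0.2,-0.15,30],[0,0,0,0.271,-0.371,-0.15,30],[0,0,0,0.271,-0.371,-0.15,30],[0,0,0,0.271,-0.371,-0.05,30],[0,0,0,0.271,-0.371,0.05,30],[0,0,0,0.271,-0.371,0.116,30],[0,0,0,0.271,-0.371,0.116,30]]}}

```text
t: 15.8
ee_pos: [540.9, 36.9, 102.7]
orientation: [3.078, -0.625, -0.004]
ft_force: [0.1, 0.1, 0.6]
width: 30.1
grasp_force: 0.0
```

>>> {"name": "servo_tool", "arguments": {"rows": [[0,0,0,0,0,0,5],[0,0,0,0,0,0,5],[0,0,0,0,0,0,5],[0,0,0,0,0,0,5],[0,0,0,0,0,0,5]]}}

```text
t: 16.42
ee_pos: [542.5, 37.3, 104.3]
orientation: [-3.079, 0.624, -0.002]
ft_force: [-0.9, 0.4, 6.1]
width: 9.7
grasp_force: 30.0
```

>>> {"name": "servo_tool", "arguments": {"rows": [[0,0,0,0,0.05,0,5],[0,0,0,0,0.1,0,5],[0,0,0,0,0.15,0,5],[0,0,0,0,0.2,0,5],[0,0,0,0,0.25,0,5],[0,0,0,0,0.27,0,5],[0,0,0,0,0.282,0,5],[0,0,0,0,0.282,0,5],[0,0,0,0,0.282,0,5]]}}

```text
t: 17.55
ee_pos: [521.6, -12.3, 104.4]
orientation: [-3.074, 0.626, -0.004]
ft_force: [3.2, 16.5, 2.7]
width: 9.5
grasp_force: 30.0
```

>>> {"name": "servo_tool", "arguments": {"rows": [[0,0,0,0,0,0,30],[0,0,0,0,0,0,30],[0,0,0,0,0,0,30],[0,0,0,0,0,0,30],[0,0,0,0,0,-0.1,30],[0,0,0,0,0,-0.3,30],[0,0,0,-0.3,0,-0.45,30],[0,0,0,-0.3,0,-0.45,30],[0,0,0,-0.3,0,-0.45,30]]}}

```text
t: 18.68
ee_pos: [465.1, 8.6, 193.9]
orientation: [-3.079, 0.624, -0.002]
ft_force: [0.2, 0.3, -0.1]
width: 29.8
grasp_force: 0.0
```

```bash
python3 - <<'E'
from h import *
o=ctrl.get_obs(); print(o['t'],o['ee_pos'],o['ft_force'])
i,im,d=snap('wrist','w5')
cv2.imwrite('pics/w5b.png',cv2.resize(im[:300],(800,375),interpolation=cv2.INTER_CUBIC)[:,:,::-1])
E
```

```text
18.675 [465.14352326   8.6193592  193.89485572] [ 0.2258907   0.28417081 -0.08273376]
```

View pics/w5b.png

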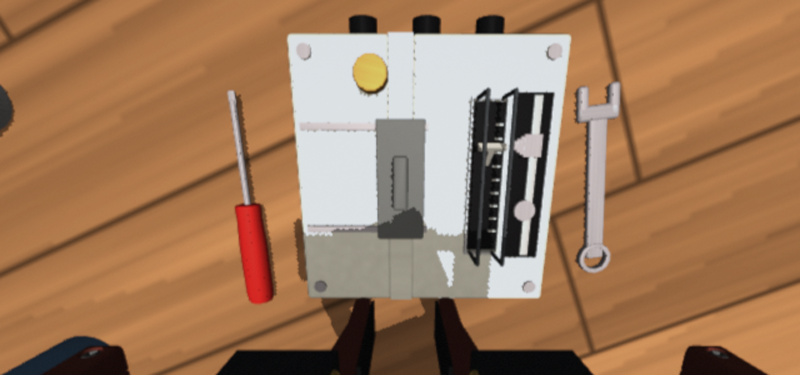

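The guard is back over the wheel with its fin at (400,183). The pointer at (490,147) is level with the tab tip at (515,146), and nothing else has moved. One numeric check of the fin, then I'll hand in.

```bash
python3 - <<'E'
from h import *
yaw=-.3975; c=np.array([512.9,-31.5,75])
f=world('w5',400/1.25,183/1.25,117);U=(np.array([[np.cos(yaw),np.sin(yaw)],[-np.sin(yaw),np.cos(yaw)]])@(f-c)[:2]).round(1)
print(U)
if 19<U[1]<22: print(ctrl.close_job())
E
```

```text
[ 1.  20.6]
the job is handed in; nothing more can be done
None
```

The job is handed in: the pointer stands about 0.4 mm from opposite the pointed tab's tip, the guard is fully closed again, wheel pressure read at most about 4.2 N, and nothing else moved; one mistaken row briefly pushed the guard against its open stop, force not recorded and no damage seen.

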